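Hold the bag clip open over the blue card

TASK

Pinch the grips of the orange bag clip so that its jaws open while it is still on the steel plate of its stand, then lift it off. Bring it to the blue card, not the white one, and lower it so that the fully open jaws stand astride the middle of the card's top edge, one jaw on each side, square to the card and not touching it, leaving room for a ticket to be slipped in beside the card. Finish while holding the clip like that, squeezed open and still in the gripper; do not let it snap shut, and leave both cards, the tamper and the jigger standing where they are.

Things in the scene. Friction and masses are not known exactly. Their poses are not given: they have to be found in the camera images.
- clip: Orange spring bag clip, about 91 mm high, 36 mm wide along its y, 75 g. Starts upright, clamped by its spring on the top edge of the stand's steel plate, jaws down, overlapping the plate by 12 mm. Origin: middle of the hinge pin. z points up to the grips, y runs along pin and plate, x is the direction in which the jaws open and the grips are squeezed together.
- clip_grip (a point): Place to pinch, between the two grips, 27 mm above the pin; axes as the clip's, close along x. Grips: flat plates 28 mm wide (y), 6 to 46 mm above the pin; at first a V, 31 mm over the outsides at the bottom, 49 mm at the top; at the stop upright, parallel, 30 mm over the outsides. Squeezing takes about 6 N at first, 11 N at the stop; a firm pinch (20 to 30 N) rests on the stop.
- clip_mouth (a point): Midway between the jaws' ends (when open), 43 mm below the pin; axes as the clip's. The jaws end 45 mm below the pin when clamped, 43 mm when open. Fully open, the gap between them is 24 mm at the ends and 18 mm at the top of their 12 mm high pads; above that the throat is free up to 6 mm below the pin.
- clip_left (a joint): Opening of the clip, rad, turn of each half from the start: 0 clamped on the 4 mm plate, -0.05 fully shut on nothing, 0.22 fully open at its stop. Both halves turn together, against a spring that shuts them.
- rail_top (a point): Middle of the top edge of the clip stand: an upright steel plate 4 mm thick (along x), 100 mm long (along y), on a dark wooden foot 60 x 120 x 16 mm; top edge 75 mm above the work surface. Fixed in place. z points up.
- blue_card: Stiff plain blue card with white marks on its faces, 3 mm thick (along its x), 86 mm wide (along its y), upright in a pale wooden foot 44 x 96 x 18 mm; together 0.35 kg, loose on the work surface. Origin: the centre of the foot's underside; z up. It may stand in either of two places, exchanged with the white card.
- blue_card_top (a point): Middle of the blue card's top edge, 115 mm above the work surface; axes as blue_card.
- white_card: The same card and foot with a white card with grey marks: not to be used or moved. Origin: the centre of the foot's underside.
- tamper: Black and steel coffee tamper, 58 mm across, 82 mm high, a bystander. Origin: centre of the underside.
- jigger: Steel double jigger, 44 mm across, 74 mm high, a bystander. Origin: centre of the underside.

How it is judged:
By the outcome, as a careful person would: the job done as asked, in the order asked, and still so for the second after the job is handed in, while the arm keeps its last pose, push and grip.
It also fails if it takes over 38 s, if anything falls off the work surface, if the arm or the gripper's body presses on something with over 40 N, if the wrist force passes 120 N, or if a joint passes its speed limit or range.

ROBOT

A 7-joint arm with a two-finger parallel gripper is mounted at the origin on a cart in front of the work surface, level with it; the furniture and walls round the work are solid. World frame = base frame: x ahead of the robot, y to its left, z up, the work surface at z = 0. Lengths are in m, angles in rad, forces in N, time in s.
With the tool pointing down it reaches from about 0.35 to 0.9 m from the base axis. Payload 8.1 kg.
Tool frame: the origin (TCP) lies at the very end of the fingers, on their centre line; the grasp point (between the pads) lies 19 mm behind it; z points along the fingers, y is the line along which they close (so a half turn about z gives the same grasp; the last joint's range is limited). The gripper opens to 85 mm and grips with 20 to 120 N. Pads are 22 mm wide; open, the fingers measure 114 mm over their backs; the gripper's body (76 mm by 85 mm) begins 54 mm behind the grasp point. The pads swing forward as they close: fully open they stand 13 mm farther back than shut.
Start: joints at [-1.215, 0.434, 0.025, 1.573, -0.012, 1.134, -0.075], TCP at [0.277, 0.56, 0.231] pointing down, gripper open.
Joint ranges: [-2.62, 2.62], [-0.44, 2.09], [-1.27, 1.32], [0.08, 2.57], [-1.32, 4.46], [0.12, 2], [-2.74, 2.74]. Speed limits (rad/s): [2.22, 2.22, 3.01, 3.01, 3.14, 3.14, 3.14].

INTERFACE

Orientations are given as a unit quaternion [w, x, y, z].
In Python, from workcell import r, get_image gives the robot as it stands.
- The arm moves only by the shell command python3 -m crank 'ROWS' [OPENING] [FORCE]. ROWS is a JSON object of lists of equal length, an entry for each row: "translation": the shift along the tool's x, y, z each as a share of 30 mm, from -1 to 1, a list of three; "rotation": the turn, a rotation vector about the tool's x, y, z each as a share of 0.1 rad, from -1 to 1, a list of three. In form: {"translation": [[x, y, z], ...], "rotation": [[rx, ry, rz], ...]}. A call has 1 to 10 rows; each row shifts and turns the commanded pose from where the row before left it, along the tool's axes as they then stand; what a row does not reach is not made up. A row lasts 1/10 s, in which the tool goes at most 50 mm and 8.59 degrees, less where a joint would pass 70% of its speed; a pose out of reach is approached as far as the arm can. A call with a number of a shift or a turn outside -1 to 1 is refused whole. A call with a gripper value outside its range is refused whole. OPENING is the opening, from 0 (shut) to 1 (fully open), set as the call begins (- or left out, the last holds). The fingers move at their own pace and stop on an object; FORCE is the grip in N (left out, the last holds). Time passes only in rows, so rows that do not move let the fingers close. It gives the time, the measured TCP pose, the force, the opening and the grip force at its end, in the units of the state.
- r.get_state(): the state, without advancing time (a new reading comes with each control period).
- get_image(name): name is "scene" or "side" or "wrist"; returns a dict with "img" (400x640x3 uint8, blue, green, red), "camera_matrix" (3x3 intrinsics, pixels), "rvec" (rotation vector, rad) and "tvec" (3), from world to camera coordinates, as OpenCV has them. Camera axes: x right, y down, z forward; pixel columns grow to the right and rows downward; lengths in m; the calibration is good to about 2 mm. The wrist camera is an equidistant fisheye: a pixel r from the principal point sees the ray r / f radians off the axis. A picture is of the moment at which its call begins. There is no depth.
- r.sign_off(): hands the job in; it is judged then, once.
The state is a dict: "clock": time; "q": joint angles; "qvel": joint speeds; "effort": joint torques, N m; "tcp_pos": TCP position; "orientation": TCP orientation; "force": force on the tool from outside, world axes, zero at the start; "ft_torque": the same for the moment, N m; "gripper_width": finger opening in m; "finger_force": force on a finger pad.
Only numpy, scipy, OpenCV 4.12 (cv2) and the standard library are available. Lean on these libraries where they do the work, as an engineer would, in place of code of your own. Each camera call takes 0.05 s, during which the arm holds its last target. There are 200 camera calls.

## Working session

There is one attempt and no reset: what is moved stays moved. The work goes in short steps, Python scripts to look and compute and a shell command to move; the robot and the scene stay as the last step left them, time stands still between calls to the robot, and variables do not carry over. Pictures are saved under pics/ and viewed, at most 10 in all, crops included, and the job is handed in when it is done.

```bash
mkdir -p pics; ls
python3 - <<'E'
from workcell import r,get_image
import cv2,json,numpy as np
print(r.get_state())
for n in ["scene","side","wrist"]:
    d=get_image(n); cv2.imwrite(f"pics/{n}0.png",d["img"]); print(n,np.round(d["camera_matrix"],1).tolist(),d["rvec"],d["tvec"])
E
```

```text
pics
{'clock': 0.0, 'q': array([-1.21461554,  0.43522578,  0.02495668,  1.57409636, -0.01158742,
        1.13396388, -0.0751114 ]), 'qvel': array([-9.91484785e-04, -9.92059927e-04,  7.06988475e-04,  9.95454084e-05,
        2.39071356e-04,  1.60896944e-03,  1.59493589e-03]), 'effort': array([ 5.73157758e-04, -6.70483661e+01,  1.02560632e+00, -3.16207767e+01,
        1.57412823e-02,  1.28584533e-02, -2.53590036e-05]), 'tcp_pos': array([0.27661153, 0.55990612, 0.23052431]), 'orientation': array([-1.04393277e-04,  2.27413604e-01,  9.73797953e-01, -7.67247036e-04]), 'force': array([-0.21863201,  0.17855074,  0.90839326]), 'ft_torque': array([-0.01870451, -0.03279757,  0.0156755 ]), 'finger_force': 0.0, 'gripper_width': 0.08555026285982537}
scene [[504.3, 0.0, 322.5], [0.0, 504.3, 190.3], [0.0, 0.0, 1.0]] [ 2.17514783 -0.56949024  0.25020499] [-0.45648819  0.18935342  1.42075879]
side [[499.8, 0.0, 311.9], [0.0, 499.8, 197.2], [0.0, 0.0, 1.0]] [ 2.21660505  0.01029478 -0.00317332] [-0.48569312  0.0333212   1.56445885]
wrist [[309.7, 0.0, 319.4], [0.0, 309.7, 198.2], [0.0, 0.0, 1.0]] [-2.46336823 -1.52930568 -0.21033625] [-0.62513625 -0.03510163  0.37830852]
```

View pics/scene0.png

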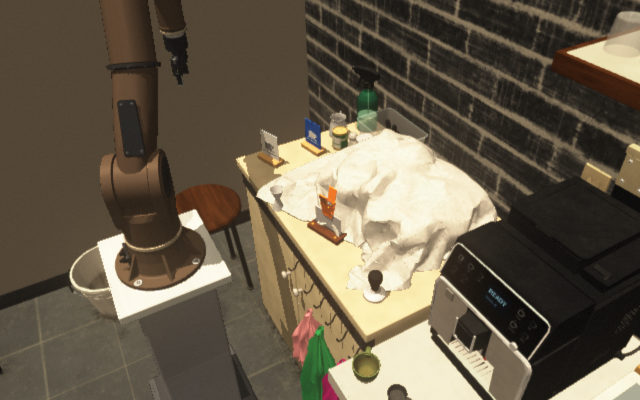

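View pics/side0.png

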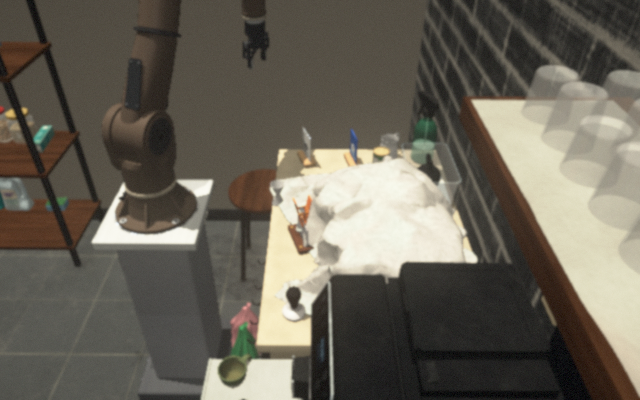

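The scene view shows the white card at (268,148), blue card (314,135), clip on its stand (328,205), jigger (278,196) and tamper (375,285). The side view shows the same, with the clip at (305,215) and the blue card at (353,147). I'll enlarge crops of both to measure.

Run:
```python
import cv2
a=cv2.imread("pics/scene0.png")[112:252,240:370]
b=cv2.imread("pics/side0.png")[120:260,268:370]
f=lambda i:cv2.resize(i,None,fx=4,fy=4,interpolation=cv2.INTER_CUBIC)
cv2.imwrite("pics/c1.png",f(a)[:, :]);
import numpy as np
h=np.hstack([cv2.resize(a,None,fx=3.4,fy=3.4,interpolation=2),cv2.resize(b,None,fx=3.4,fy=3.4,interpolation=2)]);print(h.shape)
cv2.imwrite("pics/c1.png",h)
```

```text
(476, 789, 3)
```

View pics/c1.png

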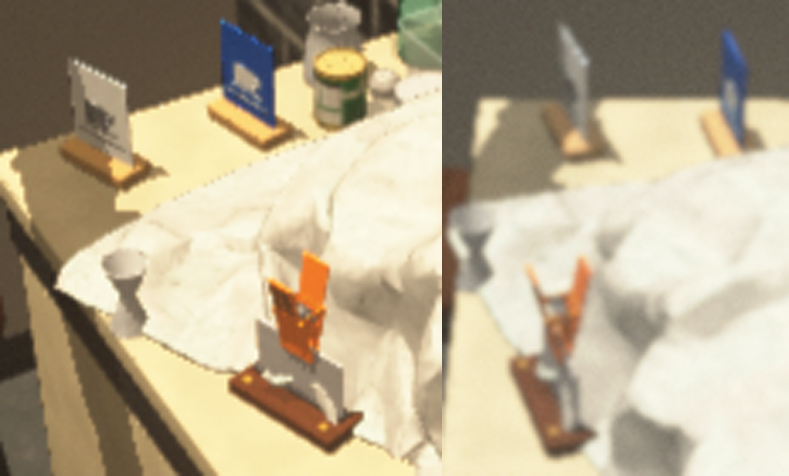

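View pics/wrist0.png

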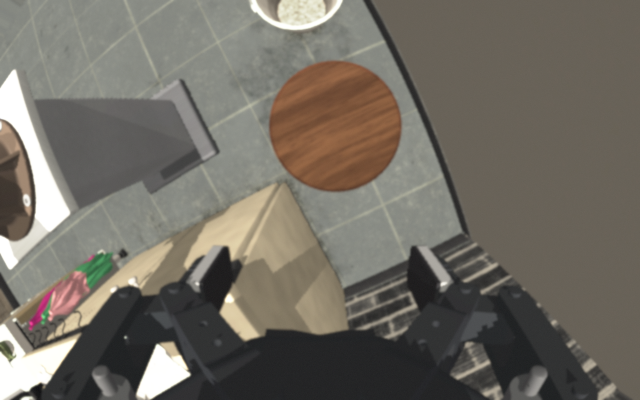

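The crops show the blue card's top edge from (221,20) to (274,52) and the plate's top edge from (258,320) to (343,368), both in crop pixels. A large cloth heap lies beside the stand. The wrist view only shows the floor and the counter corner.

```bash
cat > h.py <<'E'
import cv2,numpy as np
from scipy.spatial.transform import Rotation as Ro
def cam(d): return Ro.from_rotvec(np.ravel(d["rvec"])).as_matrix(),np.ravel(d["tvec"]),d["camera_matrix"]
def ray(d,uv,fish=False):
    R,t,K=cam(d); p=(np.array(uv,float)-K[:2,2])/[K[0,0],K[1,1]]
    if fish:
        th=np.linalg.norm(p); v=np.r_[p/th*np.sin(th),np.cos(th)]
    else: v=np.r_[p,1]
    return -R.T@t, R.T@v
def at_z(d,uv,z,fish=False):
    c,v=ray(d,uv,fish); return c+v*(z-c[2])/v[2]
def proj(d,P,fish=False):
    R,t,K=cam(d); p=np.atleast_2d(P)@R.T+t
    if fish:
        n=np.linalg.norm(p[:,:2],axis=1,keepdims=True); q=p[:,:2]/n*np.arctan2(n,p[:,2:])
    else: q=p[:,:2]/p[:,2:]
    return q*[K[0,0],K[1,1]]+K[:2,2]
E
python3 - <<'E'
from h import *
from workcell import get_image
S=get_image("scene");D=get_image("side")
s=lambda u,v:(240+u/3.4-.35,112+v/3.4-.35)
e=lambda u,v:(268+(u-442)/3.4-.35,120+v/3.4-.35)
def p(n,a): print(n,a.round(3))
for n,uv,z in [("blueL",(221,20),.115),("blueR",(274,52),.115),("bfootL",(209,105),.018),("bfootR",(268,140),.018),("bfootRR",(292,128),.018),
 ("whL",(69,59),.115),("whR",(130,78),.115),("plL",(258,320),.075),("plR",(343,368),.075),("ftL",(231,383),.016),("ftR",(327,442),.016),("ftRR",(362,412),.016),("jig",(130,330),0),("jigtop",(124,262),.074)]:
    p(n,at_z(S,s(*uv),z))
p("tamperbase",at_z(S,(374,297),0))
print("side")
for n,uv,z in [("blueFar",(724,32),.115),("blueNear",(746,68),.115),("ftFL",(512,360),.016),("ftNL",(550,445),.016),("ftNR",(596,433),.016),("jigtop",(473,213),.074)]:
    p(n,at_z(D,e(*uv),z))
print("cam centers",ray(S,(0,0))[0],ray(D,(0,0))[0])
E
```

```text
blueL [0.62  0.308 0.115]
blueR [0.637 0.223 0.115]
bfootL [0.6   0.306 0.018]
bfootR [0.623 0.214 0.018]
bfootRR [0.655 0.221 0.018]
whL [0.452 0.317 0.115]
whR [0.49  0.253 0.115]
plL [ 0.445 -0.099  0.075]
plR [ 0.476 -0.189  0.075]
ftL [ 0.416 -0.1    0.016]
ftR [ 0.452 -0.205  0.016]
ftRR [ 0.496 -0.189  0.016]
jig [0.377 0.027 0.   ]
jigtop [0.38  0.034 0.074]
tamperbase [ 0.443 -0.416  0.   ]
side
blueFar [0.617 0.301 0.115]
blueNear [0.635 0.23  0.115]
ftFL [ 0.417 -0.1    0.016]
ftNL [ 0.453 -0.207  0.016]
ftNR [ 0.49  -0.192  0.016]
jigtop [0.376 0.038 0.074]
cam centers [-0.06400062 -1.1061192   1.0174458 ] [ 0.49485506 -1.22511926  0.96888641]
```

```bash
python3 -m crank '{"translation":[[-0.84,-0.965,-0.1],[-0.84,-0.965,-0.1],[-0.84,-0.965,-0.1],[-0.84,-0.965,-0.1],[-0.84,-0.965,-0.1],[-0.84,-0.965,-0.1],[-0.84,-0.965,-0.1],[-0.84,-0.965,-0.1],[-0.84,-0.965,-0.1],[-0.84,-0.965,-0.1]],"rotation":[[0,0,0],[0,0,0],[0,0,0],[0,0,0],[0,0,0],[0,0,0],[0,0,0],[0,0,0],[0,0,0],[0,0,0]]}' 1
python3 -m crank '{"translation":[[-0.84,-0.965,-0.1],[-0.84,-0.965,-0.1],[-0.84,-0.965,-0.1],[-0.84,-0.965,-0.1],[-0.84,-0.965,-0.1],[-0.84,-0.965,-0.1],[-0.84,-0.965,-0.1],[-0.84,-0.965,0],[-0.84,-0.965,0],[0,0,0]],"rotation":[[0,0,0],[0,0,0],[0,0,0],[0,0,0],[0,0,0],[0,0,0],[0,0,0],[0,0,0],[0,0,0],[0,0,0]]}'
python3 -m crank '{"translation":[[0,0,0],[0,0,0],[0,0,0],[0,0,0],[0,0,0],[0,0,0],[0,0,0],[0,0,0],[0,0,0]],"rotation":[[0,0,0.98],[0,0,0.98],[0,0,0.98],[0,0,0.98],[0,0,0.98],[0,0,0.98],[0,0,0.98],[0,0,0.98],[0,0,0]]}'
python3 - <<'E'
from h import *
from workcell import r,get_image
d=get_image("wrist");cv2.imwrite("pics/w1.png",d["img"])
s=r.get_state();print(s["clock"],s["tcp_pos"],Ro.from_quat(s["orientation"],scalar_first=True).as_matrix().round(3),s["q"].round(2))
print(ray(d,(300,200),True)[0])
E
```

```text
clock: 1.25
tcp_pos: [0.3746, 0.1876, 0.2616]
orientation: [0.0, 0.227, 0.974, 0.0]
force: [1.4, -0.4, -0.3]
gripper_width: 0.0854
finger_force: 0.0
clock: 2.25
tcp_pos: [0.4627, -0.1501, 0.2826]
orientation: [0.001, 0.231, 0.973, -0.001]
force: [0.6, -0.3, -0.2]
gripper_width: 0.0856
finger_force: 0.0
clock: 3.15
tcp_pos: [0.4623, -0.1444, 0.2822]
orientation: [-0.0, 0.583, 0.813, 0.0]
force: [0.4, 0.1, 0.2]
gripper_width: 0.0853
finger_force: 0.0
3.2 [ 0.46239397 -0.14442084  0.28225759] [[-0.325  0.946 -0.   ]
 [ 0.946  0.325  0.   ]
 [ 0.    -0.    -1.   ]] [-0.38  0.17  0.68  1.87 -0.11  1.15  0.67]
[ 0.44091439 -0.07857305  0.42445694]
```

View pics/w1.png

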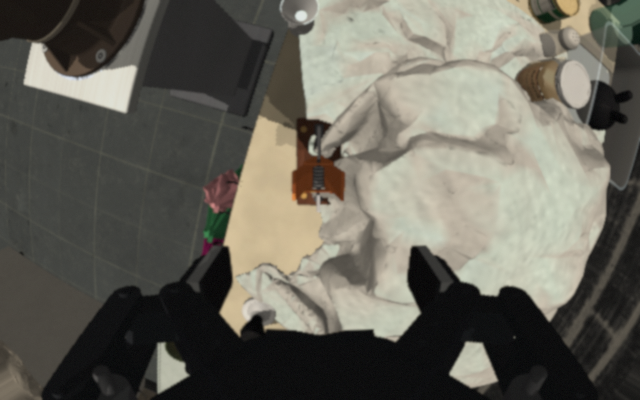

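The wrist view shows the clip at about (319,180), almost aligned with the tool, and the stand foot from (300,118) to (343,207). The cloth is right against the stand's +x side. I'll enlarge that area.

Run:
```python
import cv2
a=cv2.imread("pics/w1.png")[105:215,270:370]
cv2.imwrite("pics/w1c.png",cv2.resize(a,None,fx=5.4,fy=5.4,interpolation=2))
```

```text
(no output)
```

View pics/w1c.png

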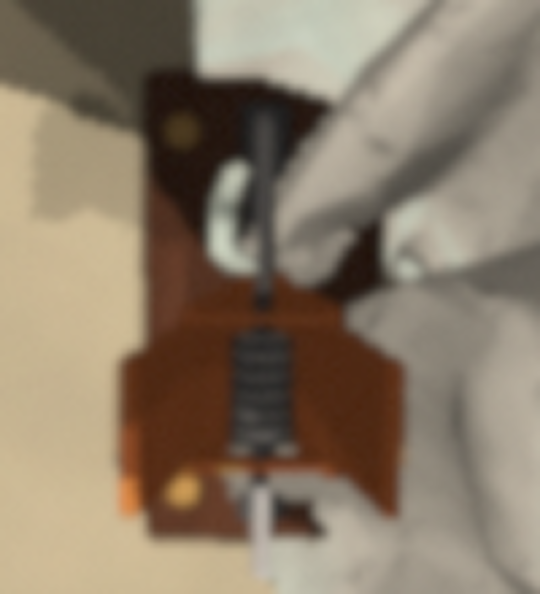

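```bash
cat > m1.py <<'E'
from h import *
from workcell import r,get_image
d=get_image("wrist")
g=lambda u,v:(270+u/5.4-.4,105+v/5.4-.4)
P={}
for n,uv,z in [("LF",(122,365),.154),("LN",(122,515),.154),("RF",(404,365),.154),("RN",(404,515),.154),("plF",(264,110),.075),("plN",(262,578),.075),("fLF",(148,75),.016),("fLN",(148,540),.016)]:
    P[n]=at_z(d,g(*uv),z,True); print(n,P[n].round(4))
c=np.mean([P[k] for k in("LF","LN","RF","RN")],0);print("clip",c)
N=np.linalg.norm
print("w",N(P["RF"]-P["LF"]),"len",N(P["LF"]-P["LN"]),"plate",N(P["plF"]-P["plN"]),"foot",N(P["fLF"]-P["fLN"]))
for a,b in(("LF","LN"),("RF","RN"),("plF","plN"),("fLF","fLN")):
    v=P[a]-P[b];print(a,np.degrees(np.arctan2(-v[0],v[1])))
v=P["RF"]-P["LF"];print("across",np.degrees(np.arctan2(v[1],v[0])))
print("plate mid",(P["plF"]+P["plN"])/2)
s=r.get_state();R=Ro.from_quat(s["orientation"],scalar_first=True).as_matrix()
print("clip in tool",R.T@(c-s["tcp_pos"]),s["tcp_pos"])
E
python3 m1.py
```

```text
LF [ 0.4348 -0.1358  0.154 ]
LN [ 0.4426 -0.1604  0.154 ]
RF [ 0.4788 -0.1208  0.154 ]
RN [ 0.4876 -0.145   0.154 ]
plF [ 0.4442 -0.0916  0.075 ]
plN [ 0.4767 -0.188   0.075 ]
fLF [ 0.4154 -0.0946  0.016 ]
fLN [ 0.4519 -0.2062  0.016 ]
clip [ 0.46092967 -0.1404984   0.154     ]
w 0.046501552478594374 len 0.025745708415816033 plate 0.1016941507524723 foot 0.11740889434679529
LF 17.639709336207293
RF 20.023240209810695
plF 18.598514228000987
fLF 18.071418343889142
across 18.864706114275567
plate mid [ 0.4604382  -0.13980677  0.075     ]
clip in tool [ 4.22212954e-03 -8.12968680e-05  1.28258480e-01] [ 0.46239276 -0.14448925  0.28225757]
```

```bash
python3 -m crank '{"translation":[[0.14,0,0],[0,0,0.8],[0,0,0.8],[0,0,0.8],[0,0,0.8],[0,0,0.5],[0,0,0],[0,0,0]],"rotation":[[0,0,0.05],[0,0,0],[0,0,0],[0,0,0],[0,0,0],[0,0,0],[0,0,0],[0,0,0]]}' 0.76
python3 - <<'E'
from h import *
from workcell import r,get_image
s=r.get_state();print(s["tcp_pos"])
a=get_image("side")["img"][180:270,270:350];b=get_image("wrist")["img"][130:310,200:440];c=get_image("scene")["img"][160:260,280:380]
f=lambda i,h:cv2.resize(i,None,fx=h/i.shape[0],fy=h/i.shape[0],interpolation=2)
im=np.hstack([f(a,300),f(b,300)[:, :]]);c=f(c,290);im=np.vstack([im,np.pad(c,((0,0),(0,im.shape[1]-c.shape[1]),(0,0)))]);print(im.shape);cv2.imwrite("pics/m2.png",im)
E
```

```text
clock: 4.05
tcp_pos: [0.4611, -0.1409, 0.1716]
orientation: [-0.0, 0.584, 0.812, -0.0]
force: [-0.2, 0.2, -0.2]
gripper_width: 0.0647
finger_force: 0.0
[ 0.46112226 -0.14085177  0.17164367]
(590, 667, 3)
```

View pics/m2.png

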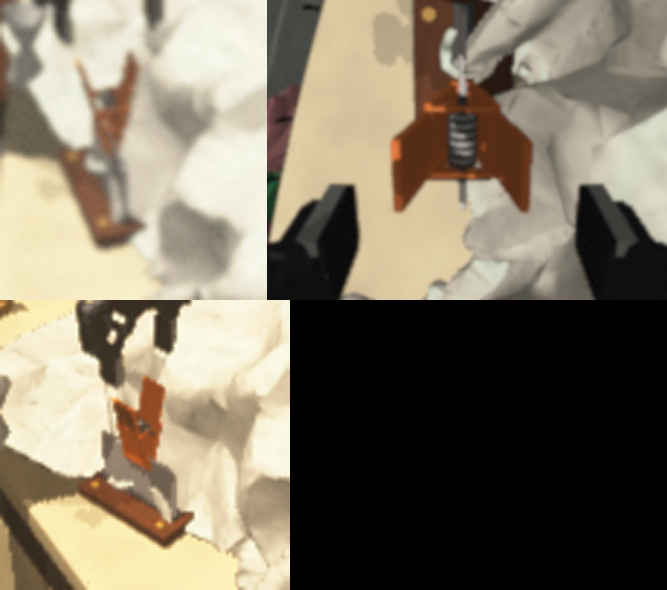

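The fingers straddle the clip centrally: clip centre at 462 and fingers at 345 and 585 in the wrist crop. The cloth beside it looks lower than the grips. I'll descend in two steps, checking the force.

```bash
python3 -m crank '{"translation":[[0,0,0.4],[0,0,0.4],[0,0,0.2],[0,0,0]],"rotation":[[0,0,0],[0,0,0],[0,0,0],[0,0,0]]}'
python3 -m crank '{"translation":[[0,0,0.3],[0,0,0.3],[0,0,0.2],[0,0,0],[0,0,0]],"rotation":[[0,0,0],[0,0,0],[0,0,0],[0,0,0],[0,0,0]]}'
```

```text
clock: 4.6
tcp_pos: [0.4602, -0.1407, 0.14]
orientation: [-0.001, 0.584, 0.812, -0.001]
force: [-0.4, -0.7, -1.1]
gripper_width: 0.0649
finger_force: 0.0
clock: 5.1
tcp_pos: [0.461, -0.141, 0.1172]
orientation: [-0.0, 0.584, 0.812, -0.0]
force: [-0.4, -0.6, 0.2]
gripper_width: 0.0652
finger_force: 0.0
```

```bash
python3 -m crank '{"translation":[[0,0,0],[0,0,0],[0,0,0],[0,0,0],[0,0,0],[0,0,0],[0,0,0],[0,0,0]],"rotation":[[0,0,0],[0,0,0],[0,0,0],[0,0,0],[0,0,0],[0,0,0],[0,0,0],[0,0,0]]}' 0 28
python3 -m crank '{"translation":[[0,0,0],[0,0,0],[0,0,0],[0,0,0]],"rotation":[[0,0,0],[0,0,0],[0,0,0],[0,0,0]]}'
python3 - <<'E'
from h import *
from workcell import r,get_image
cv2.imwrite("pics/side2.png",get_image("side")["img"]);cv2.imwrite("pics/scene2.png",get_image("scene")["img"]);cv2.imwrite("pics/w2.png",get_image("wrist")["img"])
E
```

```text
clock: 5.9
tcp_pos: [0.4611, -0.1409, 0.1173]
orientation: [0.0, 0.584, 0.812, 0.0]
force: [0.3, 0.1, -1.1]
gripper_width: 0.0288
finger_force: 33.1
clock: 6.3
tcp_pos: [0.4611, -0.1409, 0.1173]
orientation: [-0.0, 0.584, 0.812, 0.0]
force: [-0.1, -1.1, -1.1]
gripper_width: 0.0289
finger_force: 33.1
```

```bash
python3 -m crank '{"translation":[[0,0,-0.2],[0,0,-0.3],[0,0,-0.4],[0,0,-0.7],[0,0,-0.9],[0,0,-0.9],[0,0,-0.9],[0,0,-0.9],[0,0,-0.5],[0,0,-0.3]],"rotation":[[0,0,0],[0,0,0],[0,0,0],[0,0,0],[0,0,0],[0,0,0],[0,0,0],[0,0,0],[0,0,0],[0,0,0]]}'
python3 - <<'E'
from h import *
from workcell import r,get_image
s=get_image("scene")["img"][40:240,240:440];w=get_image("wrist")["img"][130:330,200:440]
f=lambda i:cv2.resize(i,None,fx=1.8,fy=1.8,interpolation=2)
im=np.hstack([f(s),f(w)]);print(im.shape);cv2.imwrite("pics/m3.png",im)
st=r.get_state();R=Ro.from_quat(st["orientation"],scalar_first=True).as_matrix();print(st["clock"],st["tcp_pos"])
g=np.array([.6285,.2655,.30]);print("to blue, tool",R.T@(g-st["tcp_pos"])/.03)
E
```

```text
clock: 7.45
tcp_pos: [0.4615, -0.1413, 0.2996]
orientation: [0.001, 0.584, 0.811, 0.001]
force: [-0.1, -0.8, -1.1]
gripper_width: 0.0286
finger_force: 33.1
(360, 792, 3)
7.55 [ 0.4615544  -0.1411235   0.29869748]
to blue, tool [11.0880575   9.57798452 -0.02744287]
```

View pics/m3.png

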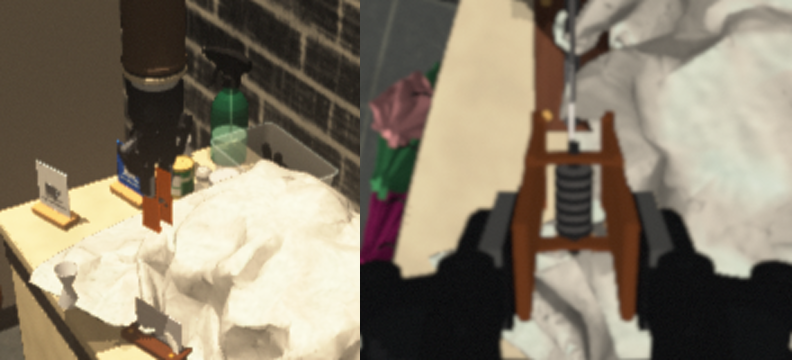

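The clip is in the gripper with jaws open, clear of the plate. In the wrist crop its frame is symmetric between the pads at 500 and 650, and in the scene crop it is at (158,200). Next I'll move short of the blue card to measure it with the wrist camera.

```bash
python3 -m crank '{"translation":[[0.4,0.4,0],[0.76,0.8,0],[0.76,0.8,0],[0.76,0.8,0],[0.76,0.8,0],[0.76,0.8,0],[0.76,0.8,0],[0.76,0.8,0],[0.76,0.8,0],[0.76,0.8,0]],"rotation":[[0,0,0],[0,0,0],[0,0,0],[0,0,0],[0,0,0],[0,0,0],[0,0,0],[0,0,0],[0,0,0],[0,0,0]]}'
python3 -m crank '{"translation":[[0.76,0.8,0],[0.6,0.7,0],[0.4,0.4,0],[0,0,0],[0,0,0],[0,0,0],[0,0,0]],"rotation":[[0,0,0],[0,0,0],[0,0,0],[0,0,0.6],[0,0,0.65],[0,0,0],[0,0,0]]}'
python3 - <<'E'
from h import *
from workcell import r,get_image
w=get_image("wrist");cv2.imwrite("pics/w4.png",w["img"])
# where the card should be
P=np.array([[.62,.308,.115],[.637,.223,.115]]);print(proj(w,P,True).round(1))
st=r.get_state();print(st["clock"],st["tcp_pos"],st["orientation"],st["gripper_width"],st["finger_force"])
u=proj(w,P.mean(0),True)[0].astype(int);print(u)
c=w["img"][max(0,u[1]-100):u[1]+100,u[0]-110:u[0]+110];print("origin",max(0,u[1]-100),u[0]-110,c.shape)
cv2.imwrite("pics/w4c.png",cv2.resize(c,None,fx=3,fy=3,interpolation=2))
E
```

```text
clock: 8.55
tcp_pos: [0.6083, 0.1385, 0.296]
orientation: [-0.001, 0.584, 0.812, -0.001]
force: [0.7, -0.7, -0.4]
gripper_width: 0.0285
finger_force: 33.1
clock: 9.25
tcp_pos: [0.6454, 0.2054, 0.2964]
orientation: [-0.0, 0.633, 0.774, -0.001]
force: [-0.3, -0.3, -0.4]
gripper_width: 0.0289
finger_force: 33.1
[[314.3  78.5]
 [314.3 160.9]]
9.3 [0.64543518 0.20536793 0.29670528] [-2.04883755e-04  6.33220796e-01  7.73971041e-01 -4.56166794e-04] 0.028699649211925568 33.11773180961609
[314 119]
origin 19 204 (200, 220, 3)
```

View pics/w4c.png

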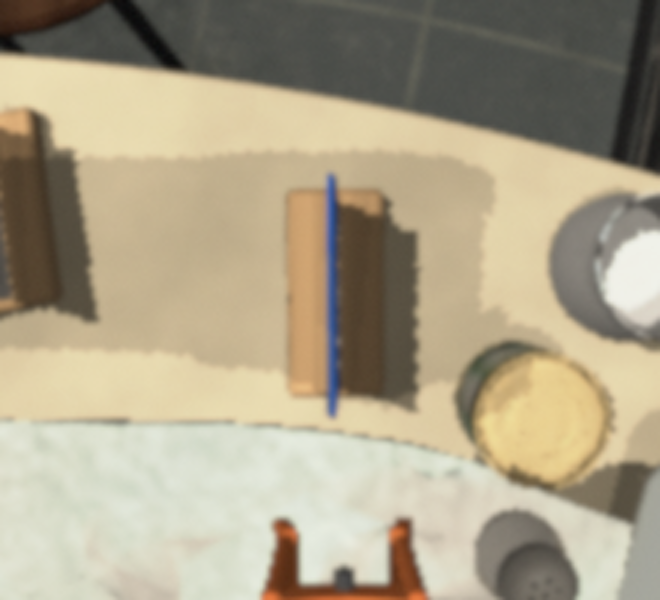

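The blue card shows as a vertical line with ends at (331,174) and (332,413) in the crop. Its foot is behind it, a canister stands to the right at (540,415), and the clip frame is at the bottom around (343,580).

Run:
```python
from h import *
from workcell import r,get_image
d=get_image("wrist");st=r.get_state();R=Ro.from_quat(st["orientation"],scalar_first=True).as_matrix()
g=lambda u,v:(204+(u+.5)/3-.5,19+(v+.5)/3-.5)
A=at_z(d,g(332,174),.115,True);B=at_z(d,g(333,413),.115,True);c=(A+B)/2
print(A,B,np.linalg.norm(A-B),c,"yaw",np.degrees(np.arctan2(-(A-B)[0],(A-B)[1])),"tool yaw",np.degrees(np.arctan2(R[1,1],R[0,1])))
F=[at_z(d,g(*p),.018,True) for p in((288,190),(290,395),(383,190),(383,395))];f=np.mean(F,0);print("foot",f,"yaw",[np.degrees(np.arctan2(-(p-q)[0],(p-q)[1])) for p,q in((F[0],F[1]),(F[2],F[3]))], np.linalg.norm(F[0]-F[1]),np.linalg.norm(F[0]-F[2]))
print("tool rows card",R.T@(c-st["tcp_pos"])*1e3,"foot",R.T@(f-st["tcp_pos"])*1e3)
print("can",at_z(d,g(540,415),.09,True))
# clip jaw/grip tips in view: grip tops ends (285,525),(402,525)
for p in((276,525),(411,525),(343,580)): print(R.T@(at_z(d,g(*p),st["tcp_pos"][2]-.008,True)-st["tcp_pos"])*1e3)
```

```text
[0.61980073 0.30995598 0.115     ] [0.63653281 0.22785042 0.115     ] 0.08379310827813324 [0.62816677 0.2689032  0.115     ] yaw 11.518436560404075 tool yaw 11.408933397899899
foot [0.62827906 0.26837307 0.018     ] yaw [np.float64(11.573142498109473), np.float64(11.587141208992293)] 0.09337990878220342 0.042284124072206664
tool rows card [ 65.67575446  -4.34376785 181.95080845] foot [ 65.14077945  -4.28317717 278.95082797]
can [0.71460945 0.23988369 0.09      ]
[ 29.42959396 -11.21596768   8.00431102]
[29.41615664 11.36716677  7.99141926]
[19.74964609 -0.02301564  7.99860955]
```

```bash
python3 -m crank '{"translation":[[0.6,-0.14,0],[0.8,0,0],[0.5,0,0],[0.28,0,0.5],[0,0,0.8],[0,0,0.8],[0,0,0.8],[0,0,0.6],[0,0,0],[0,0,0]],"rotation":[[0,0,0],[0,0,0],[0,0,0],[0,0,0],[0,0,0],[0,0,0],[0,0,0],[0,0,0],[0,0,0],[0,0,0]]}'
python3 - <<'E'
from h import *
from workcell import r,get_image
s=get_image("scene")["img"][80:180,250:370];e=get_image("side")["img"][80:180,310:410];w=get_image("wrist")["img"]
st=r.get_state();print(st["tcp_pos"],np.degrees(2*np.arctan2(st["orientation"][2],st["orientation"][1]))-90)
f=lambda i,k:cv2.resize(i,None,fx=k,fy=k,interpolation=2)
t=np.hstack([f(s,3),f(e,3)]);b=f(w[60:260,210:430],1.5);im=np.vstack([t,np.pad(b,((0,0),(0,t.shape[1]-b.shape[1]),(0,0)))]);print(im.shape);cv2.imwrite("pics/m5.png",im)
E
```

```text
clock: 10.35
tcp_pos: [0.6286, 0.2685, 0.192]
orientation: [0.0, 0.634, 0.773, -0.0]
force: [0.9, 0.1, -0.4]
gripper_width: 0.0287
finger_force: 33.1
[0.62942397 0.26889983 0.1935122 ] 11.332031761557062
(600, 660, 3)
```

View pics/m5.png

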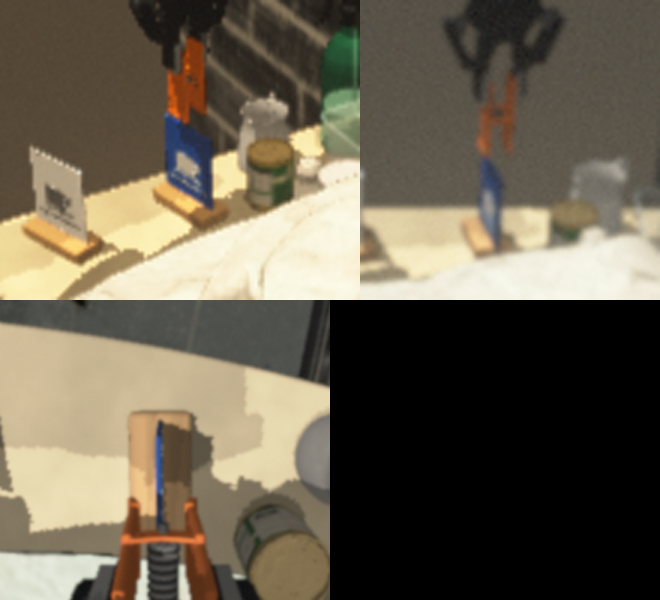

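The jaws are just above the blue card's top edge, straddling it in both the scene and side crops. The wrist crop has the card line at x≈160 and the clip centre at ≈163. I'll refine the lateral offset and the jaw-end height numerically.

```bash
cat > m6.py <<'E'
from h import *
from workcell import r,get_image
d=get_image("wrist");st=r.get_state();R=Ro.from_quat(st["orientation"],scalar_first=True).as_matrix();T=st["tcp_pos"]
print("clock",st["clock"],"tcp",T.round(4),"yaw",np.degrees(np.arctan2(R[1,1],R[0,1])),"z",R[:,2].round(3))
im=d["img"].astype(int);m=(im[...,0]>im[...,2]+45)&(im[...,0]>im[...,1]+25);m[:, :290]=0;m[:,350:]=0
vs=[]
for v in range(130,215):
    u=np.where(m[v])[0]
    if len(u): vs.append((v,u.min(),u.max()))
print(vs[0],vs[-1])
Q=[]
for v,a,b in vs[:-2]:
    p=R.T@(at_z(d,((a+b)/2,v),.115,True)-T);Q.append(p[:2]*1e3)
Q=np.array(Q);k=np.polyfit(Q[:,0],Q[:,1],1);print("card in tool: slope deg",np.degrees(np.arctan(k[0])),"y at clip",k[1],"y near obs",np.median(Q[:,1]),"x far end",Q[0],Q[-1])
# jaw-end heights by side view
e=get_image("side");im=cv2.cvtColor(e["img"],cv2.COLOR_BGR2HSV);
mo=(im[...,0]<14)&(im[...,1]>120)&(im[...,2]>60);mo[:,:345]=0;mo[:,370:]=0;mo[:100]=0;mo[:140]&=True;mo[140:]=0
yy,xx=np.where(mo);print("side orange",xx.min(),xx.max(),yy.min(),yy.max())
def z_on(d,uv,P0,n):
    c,v=ray(d,uv);return c+v*((P0-c)@n)/(v@n)
n=R[:,0].copy();
for u in range(xx.min(),xx.max()+1,2):
    y=yy[xx==u]
    if len(y): print(u,y.min(),y.max(),z_on(e,(u,y.max()+.5),T-n*.018,n).round(4))
E
python3 m6.py
```

```text
clock 10.55 tcp [0.6294 0.2689 0.1935] yaw 11.334391404777094 z [ 0.002  0.001 -1.   ]
(150, np.int64(315), np.int64(316)) (189, np.int64(315), np.int64(316))
card in tool: slope deg -1.0046049099664858 y at clip -1.436958683791219 y near obs -1.9373376711118546 x far end [42.85927634 -1.88699236] [15.59154467 -1.61813024]
side orange 349 361 105 130
349 126 127 [0.6069 0.2461 0.1518]
351 115 130 [0.6143 0.2476 0.1397]
353 114 122 [0.6195 0.2486 0.1693]
355 118 121 [0.626  0.2499 0.1724]
357 115 125 [0.6336 0.2515 0.1566]
359 105 128 [0.6411 0.253  0.1444]
361 106 114 [0.6447 0.2537 0.1963]
```

```bash
python3 -m crank '{"translation":[[0,-0.05,0],[0,0,0],[0,0,0.3],[0,0,0.3],[0,0,0.3],[0,0,0.3],[0,0,0.17],[0,0,0],[0,0,0],[0,0,0]],"rotation":[[0,0,-0.03],[0,0,0],[0,0,0],[0,0,0],[0,0,0],[0,0,0],[0,0,0],[0,0,0],[0,0,0],[0,0,0]]}'
python3 m6.py | head -3
python3 - <<'E'
from h import *
from workcell import r,get_image
s=get_image("scene")["img"][90:165,280:355];e=get_image("side")["img"][80:180,310:410];w=get_image("wrist")["img"]
f=lambda i,k:cv2.resize(i,None,fx=k,fy=k,interpolation=2)
t=np.hstack([f(s,4),f(e,3)]);b=f(w[120:270,240:400],2);im=np.vstack([t,np.pad(b,((0,0),(0,t.shape[1]-b.shape[1]),(0,0)))]);print(im.shape);cv2.imwrite("pics/m6.png",im)
E
```

```text
clock: 11.6
tcp_pos: [0.6275, 0.2687, 0.1517]
orientation: [0.0, 0.633, 0.774, 0.0]
force: [-0.1, -0.3, -0.8]
gripper_width: 0.0287
finger_force: 33.1
clock 11.65 tcp [0.6275 0.2687 0.1517] yaw 11.515481758846773 z [ 0.001  0.    -1.   ]
(158, np.int64(318), np.int64(318)) (207, np.int64(317), np.int64(319))
card in tool: slope deg -0.3894620352004961 y at clip -0.010402361281115793 y near obs -0.27627002990358146 x far end [4.31241229e+01 3.02707086e-02] [14.5460083  -0.03033837]
(600, 600, 3)
```

View pics/m6.png

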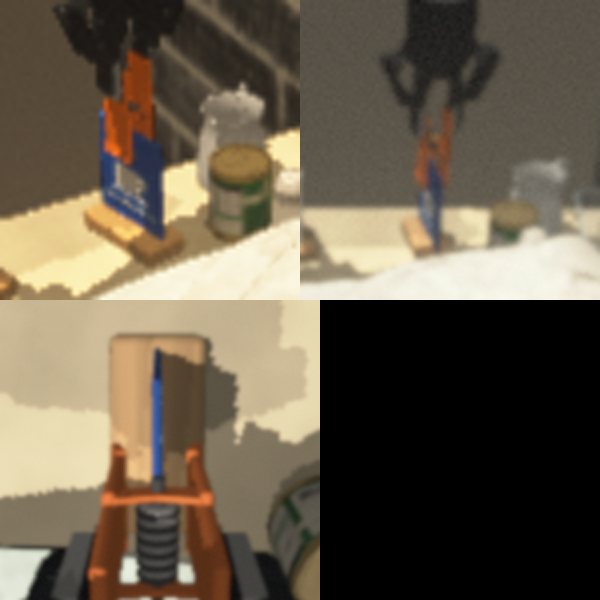

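The jaws stand on either side of the blue card, with the card line centred at x=158 between the jaws at 118 and 198 in the wrist crop. Contact forces are near zero, so I'm handing in.

Run:
```python
from workcell import r
s=r.get_state();print(s["clock"],abs(s["qvel"]).max(),s["gripper_width"],s["force"])
print(r.sign_off())
```

```text
11.85 0.0021189890360929953 0.02901281059343208 [ 0.17863077 -0.88525087 -0.32952358]
the job is handed in; nothing more can be done
None
```

Handed in at 11.9 s: the clip is held squeezed open, square and centred astride the middle of the blue card's top edge, jaws about 15 mm below the edge, with no contact force showing; I viewed 11 pictures, one over the limit of 10.

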